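# Nest the sample cups on the warmer and set its dial

### The arm

A 6-joint arm with a two-finger parallel gripper is mounted at the origin on the work surface. World frame = base frame: x ahead of the robot, y to its left, z up, the work surface at z = 0. Lengths are in m, angles in rad, forces in N, time in s.
With the tool pointing down it reaches from about 0.225 to 0.875 m from the base axis. Payload 3.4 kg.
Tool frame: the origin (TCP) lies at the very end of the fingers, on their centre line; the grasp point (between the pads) lies manip.grip_point_offset behind it (manip.grip_point_offset is the distance from the TCP to the grasp point, in m); z points along the fingers, y is the line along which they close (so a half turn about z gives the same grasp; the last joint's range is limited). The gripper opens to 85 mm and grips with 20 to 120 N. Pads are 22 mm wide; open, the fingers measure 114 mm over their backs; the gripper's body (76 mm by 85 mm) begins 54 mm behind the grasp point. The pads swing forward as they close: fully open they stand 13 mm farther back than shut.
Start: joints at [-0.121, 0.276, 1.505, -0, 1.361, -0.121], TCP at [0.575, -0, 0.231] pointing down, gripper open.
Joint ranges: [-2.89, 2.89], [-0.75, 2.08], [0.22, 2.7], [-1.18, 4.32], [0.11, 2.71], [-2.7, 2.7]. Speed limits (rad/s): [2.57, 2.57, 3.14, 3.14, 3.14, 3.14].

### API

Orientations are given as a unit quaternion [w, x, y, z].
In Python, from rig import manip gives the robot as it stands.
- The arm moves only by the shell command python3 -m pendant 'ROWS' [FORCE]. ROWS is JSON, a list of rows, each an object of numbers: "jaw": the opening, from -1 (shut) to 1 (fully open); "tx", "ty", "tz": the shift along the world's x, y, z in cm; "ax", "ay", "az": the turn, a rotation vector about the world's x, y, z in degrees. In form: [{"jaw": .., "tx": .., "ty": .., "tz": .., "ax": .., "ay": .., "az": ..}, ...]. A call has 1 to 10 rows; each row is the pose to reach, as a shift and turn from the pose commanded when the call began; what a row does not reach only later rows make up. A row lasts 1/8 s, in which the tool goes at most 62.5 mm and 10.7 degrees, less where a joint would pass 70% of its speed; a pose out of reach is approached as far as the arm can. A call with a gripper value outside its range is refused whole. The fingers move at their own pace and stop on an object; FORCE is the grip in N (left out, the last holds). Time passes only in rows, so rows that repeat a pose let the fingers close. It gives the time, the measured TCP pose, the force, the opening and the grip force at its end, in the units of the state.
- manip.get_state(): the state, without advancing time (a new reading comes with each control period).
- manip.get_image(name): name is "scene" or "side" or "wrist"; returns a dict with "pixels" (400x640x3 uint8, blue, green, red), "depth" (400x640 float32, m along the optical axis (not along the pixel's ray), 0 where there is no reading), "fx", "fy", "cx", "cy" (pixels), "pose" (4x4, takes a point from camera to world coordinates). Camera axes: x right, y down, z forward; pixel columns grow to the right and rows downward; lengths in m; the calibration is good to about 2 mm. A picture is of the moment at which its call begins.
- manip.sign_off(): hands the job in; it is judged then, once.
The state is a dict: "clock": time; "qpos": joint angles; "qd": joint speeds; "effort": joint torques, N m; "position": TCP position; "ee_rot": TCP orientation; "contact_force": force on the tool from outside, world axes, zero at the start; "moment": the same for the moment, N m; "width": finger opening in m; "gripper_force": force on a finger pad.
Only numpy, scipy, OpenCV 4.12 (cv2) and the standard library are available. Lean on these libraries where they do the work, as an engineer would, in place of code of your own. Each camera call takes 0.05 s, during which the arm holds its last target. There are 200 camera calls.

### The job

Get the sample cups ready for pre-warming: take the two blue cups off the sloping drain rack and nest them, either one first, into the blue cup that stands on the white warmer, so that all three form one upright, fully nested stack in its place there; lower them in, do not drop them. Turn the warmer's grey knob until the yellow needle points at the red mark on the dial. Leave the bottle, the dishes and the tip box undisturbed.

Things in the scene. Friction and masses are not known exactly. Their poses are not given: they have to be found in the camera images.
- cup_a: blue metal cup, 86 mm high; outer radius 17.5 mm at the foot, 29.3 at 62 mm; from there to the rim a straight collar 24 mm high, 69 mm across outside (grip it there), 63 inside; walls 2-3 mm. Nested fully, a collar rests on the rim below, origins 24 mm apart. Origin: underside centre; z along its axis to the mouth. Starts in the rack's +y socket, leaning 25-30 degrees to the robot
- cup_b: blue metal cup exactly like cup_a. Origin: underside centre; z along its axis to the mouth. Starts in the rack's -y socket, leaning 25 to 30 degrees towards the robot, 130 mm from cup_a
- cup_base: blue metal cup exactly like cup_a, same origin and axes. Stands upright on the warmer's plate inside an aluminium locating ring 22 mm high with about 1 mm play; the bottom of the stack
- rack: white sloping drain rack, fixed: 110 x 260 mm board at 25 degrees, low edge nearest the robot, on a grey tray 115 x 270 mm; two sockets 65 mm either side of its middle, rings 56 mm across and 30 mm high along the slanted cup axis, 1-2 mm play round the cups. Origin: under its centre on the bench; cups lean towards its -x
- warmer: white plate warmer, fixed, 170 (x) x 340 (y) x 40 mm high; origin under its centre on the bench. Dark round plate with the locating ring 85 mm towards its +y end, dial and knob 85 mm towards its -y end.
- warmer_seat (a point): centre of the locating ring on the warmer's plate, 46 mm above the bench, where the foot of the bottom cup stands
- knob_grip (a point): on the knob's vertical axis, 86 mm above the bench, the height to grip: the knob's bar is 14 mm thick, 62 mm long, and reaches from 60 to 96 mm above the bench; below it is a round skirt 56 mm across. Local x runs along the bar and turns with the knob; at the start the bar lies along the warmer's x
- knob (a joint): turn of the knob in rad, 0 at the start, growing clockwise seen from above, range 0 to 2.6; light friction; stays where it is left
- needle: yellow needle just above the black dial around the knob, 65 mm from axis to tip; origin on the knob's axis, its x axis points along the needle to the tip. Geared to the knob: it turns the same way by half the knob's angle; at the start it points to the warmer's -x
- mark: red square index 10 mm wide at the rim of the black dial, 71 mm from the knob's axis; origin on the knob's axis, its x axis points to the index. It stands 0.30 to 0.65 rad clockwise from the needle's start, and cannot be moved by hand
- bottle: amber bottle, 56 mm across, 110 mm high, bystander; origin at the centre of its underside
- dishes: three glass dishes in a pile, 90 mm across, 60 mm high, bystander; origin at the centre of the underside
- tipbox: green tip box with a clear cover, 72 x 112 x 63 mm, bystander; origin at the centre of its underside
Not all that is in view belongs to the job. What is shaped like the cup_base but turquoise is not meant.

How it is judged:
By the outcome, as a careful person would: the job done as asked, in the order asked, and still so for the second after the job is handed in, with the robot touching nothing.
It also fails if it takes over 72 s, if anything falls off the work surface, if the arm or the gripper's body presses on something with over 40 N, if the wrist force passes 120 N, or if a joint passes its speed limit or range.

## Working session

There is one attempt and no reset: what is moved stays moved. The work goes in short steps, Python scripts to look and compute and a shell command to move; the robot and the scene stay as the last step left them, time stands still between calls to the robot, and variables do not carry over. Pictures are saved under pics/ and viewed, at most 10 in all, crops included, and the job is handed in when it is done.

```bash
mkdir -p pics; ls; cat > h.py <<'E'
import numpy as np,cv2
from rig import manip
def get(n):
    im=manip.get_image(n);d=im["depth"];v,u=np.mgrid[0:400,0:640]
    P=np.stack([(u-im["cx"])/im["fx"]*d,(v-im["cy"])/im["fy"]*d,d],-1)
    T=np.array(im["pose"]);W=P@T[:3,:3].T+T[:3,3];W[d==0]=np.nan
    return im,W
def proj(im,p):
    T=np.linalg.inv(np.array(im["pose"]));c=T[:3,:3]@p+T[:3,3]
    return im["fx"]*c[0]/c[2]+im["cx"],im["fy"]*c[1]/c[2]+im["cy"]
E
python3 - <<'E'
from h import *
for n in("scene","side"):
    im,W=get(n);cv2.imwrite(f"pics/{n}0.png",im["pixels"]);np.savez(f"{n}0.npz",W=W,px=im["pixels"]);print(np.round(im["pose"],3).tolist(),im["fx"])
print(manip.get_state(),manip.grip_point_offset)
E
```

```text
pics
[[0.266, 0.565, -0.781, 1.353], [0.964, -0.159, 0.214, -0.213], [-0.003, -0.81, -0.587, 0.694], [0.0, 0.0, 0.0, 1.0]] 505.37848272193145
[[0.884, -0.246, 0.396, 0.207], [-0.466, -0.491, 0.736, -0.606], [0.013, -0.836, -0.549, 0.538], [0.0, 0.0, 0.0, 1.0]] 422.4535549853196
{'clock': 0.1, 'qpos': array([-1.21008869e-01,  2.76507073e-01,  1.50599011e+00,  2.60215908e-05,
        1.36071034e+00, -1.21018479e-01]), 'qd': array([ 0.0012001 , -0.00096381, -0.00417021, -0.00083054, -0.00017432,
        0.00116362]), 'effort': array([ 1.55745878e-03, -4.17697620e+01, -2.46405226e+01, -1.74112388e-04,
        5.80947395e-03,  2.85749664e-07]), 'position': array([5.74533190e-01, 5.56215442e-05, 2.30546835e-01]), 'ee_rot': array([-6.43535373e-04,  7.07105079e-01,  7.07108023e-01, -4.87827775e-04]), 'contact_force': array([-0.76410621, -0.46972022, -0.05209847]), 'moment': array([ 0.02806092, -0.00090521,  0.01898632]), 'gripper_force': 0.0, 'width': 0.08535429861641447} 0.0187
```

View pics/scene0.png

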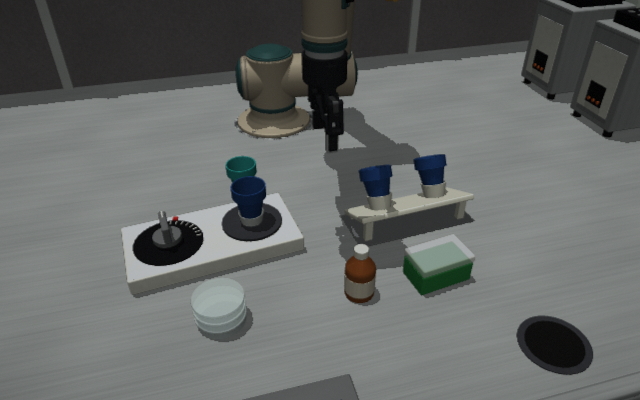

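View pics/side0.png

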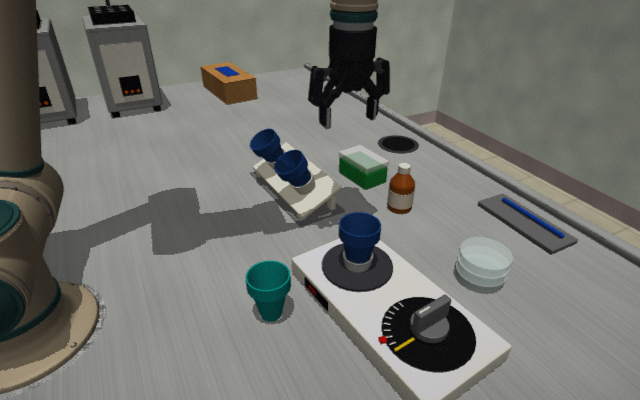

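Candidates: blue cups in scene at (376,178), (431,170) on the rack and (249,195) on the warmer. The turquoise cup at (241,168) and the blue pen at side (540,220) are decoys. In the side view, the needle is at (405,343) and the mark at (383,339).

```bash
cat > fit.py <<'E'
from h import *
from scipy.optimize import least_squares
from scipy.spatial.transform import Rotation as R
prof=np.array([[0,0],[17.5,0],[29.3,62],[34.5,62],[34.5,86],[31.5,86],[31.5,63],[27,60],[15,3],[0,3]])/1e3
def dist(r,z):
    p=np.stack([r,z],-1)[:,None];a=prof[:-1];b=prof[1:];t=np.clip(((p-a)*(b-a)).sum(-1)/((b-a)**2).sum(-1),0,1)
    return np.linalg.norm(p-a-t[...,None]*(b-a),axis=-1).min(1)
def fit(Q,x0):
    def f(x):
        ax=np.array([x[3],x[4],1]);ax/=np.linalg.norm(ax);d=Q-x[:3];z=d@ax
        return dist(np.linalg.norm(d-z[:,None]*ax,axis=1),z)
    s=least_squares(f,x0,loss="soft_l1",f_scale=.002);ax=np.array([s.x[3],s.x[4],1]);return s.x[:3],ax/np.linalg.norm(ax),np.median(f(s.x))
def blue(px):
    h=cv2.cvtColor(px,cv2.COLOR_BGR2HSV);return (h[...,0]>103)&(h[...,0]<130)&(h[...,1]>130)&(h[...,2]>35)
E
python3 - <<'E'
from fit import *
Q={}
for n in("scene","side"):
    f=np.load(n+"0.npz");W,px=f["W"],f["px"];m=cv2.erode(blue(px).astype(np.uint8),np.ones((3,3)))
    k,l,st,c=cv2.connectedComponentsWithStats(m)
    for i in range(1,k):
        if st[i,4]>60:
            q=W[l==i];q=q[~np.isnan(q[:,0])];print(n,c[i].round(),st[i,4],np.median(q,0).round(3));Q.setdefault(n,[]).append(q)
    # warmer top
    hsv=cv2.cvtColor(px,cv2.COLOR_BGR2HSV)
    a=(abs(W[...,2]-.04)<.004)&(W[...,1]>-.8)
    k,l,st,c=cv2.connectedComponentsWithStats(a.astype(np.uint8));i=1+np.argmax(st[1:,4])
    print(n,"warm",cv2.minAreaRect((W[l==i][:,:2]*1000).astype(np.float32)))
    for nm,mm in(("red",((hsv[...,0]<8)|(hsv[...,0]>172))&(hsv[...,1]>170)&(hsv[...,2]>90)),("yel",(abs(hsv[...,0]-24)<8)&(hsv[...,1]>170)&(hsv[...,2]>90))):
        k,l,st,c=cv2.connectedComponentsWithStats(mm.astype(np.uint8))
        for i in range(1,k):
            q=W[l==i]; 
            if st[i,4]>4: print(n,nm,c[i].round(),st[i,4],np.nanmedian(q,0).round(4))
allq=sum(Q.values(),[]);cs=[]
for q in allq:
    m=np.median(q,0)
    if m[2]<.04 or m[2]>.2: continue
    for c in cs:
        if np.linalg.norm(np.median(c[0],0)-m)<.05:c.append(q);break
    else: cs.append([q])
for c in cs:
    for q in [np.vstack(c)]+c:
        print(*[np.round(v,4) for v in fit(q,np.r_[np.median(q,0)-[0,0,.06],-.3,0])],len(q))
E
```

```text
scene [431. 168.] 566 [0.533 0.248 0.117]
scene [377. 179.] 627 [0.541 0.121 0.117]
scene [248. 194.] 784 [ 0.534 -0.143  0.119]
scene warm ((527.2657470703125, -226.30166625976562), (175.82235717773438, 339.936767578125), 6.547759532928467)
scene red [175. 218.] 11 [ 0.4695 -0.2939  0.0477]
side [281. 157.] 1379 [0.514 0.155 0.106]
side [535. 218.] 116 [ 0.945 -0.17   0.021]
side [359. 235.] 1386 [ 0.516 -0.15   0.116]
side warm ((526.7958984375, -227.41246032714844), (171.6653289794922, 340.0092468261719), 6.601949214935303)
side red [382. 339.] 41 [ 0.4674 -0.2956  0.0454]
side yel [404. 344.] 69 [ 0.49   -0.3162  0.0459]
[0.5384 0.2574 0.0498] [-0.4674 -0.0098  0.884 ] 0.0007 561
[0.5384 0.2574 0.0498] [-0.4674 -0.0098  0.884 ] 0.0007 561
[0.5288 0.1209 0.1028] [-0.2353  0.8936  0.3823] 0.016 1998
[0.5473 0.1289 0.0507] [-0.4641 -0.0127  0.8857] 0.0007 623
[0.5338 0.1796 0.035 ] [-0.2867  0.0906  0.9537] 0.0216 1375
[ 0.5175 -0.1405  0.0509] [ 0.0031 -0.0546  0.9985] 0.0008 2158
[ 0.5167 -0.139   0.0509] [ 0.0367 -0.0492  0.9981] 0.0007 779
[ 0.518  -0.1404  0.0497] [-0.029  -0.0535  0.9981] 0.0006 1379
```

```bash
python3 - <<'E'
from fit import *
q1=[];t=[]
for n in("scene","side"):
    f=np.load(n+"0.npz");W,px=f["W"],f["px"];m=cv2.erode(blue(px).astype(np.uint8),np.ones((3,3)))>0
    q1.append(W[m&(W[...,2]>.04)])
    hs=cv2.cvtColor(px,cv2.COLOR_BGR2HSV);t.append(W[(abs(hs[...,0]-87)<8)&(hs[...,1]>130)&(hs[...,2]>50)&(W[...,2]>.03)&(W[...,2]<.12)&(W[...,0]>.25)])
    g=W[(abs(W[...,0]-.575)<.09)&(abs(W[...,1])<.03)&(W[...,2]>.18)&(W[...,2]<.5)];print(n,"finger low z",np.percentile(g[:,2],[0,.5,1,2,5]).round(4),len(g))
    for s in(-1,1):
        k=g[(s*(g[:,0]-.575)>0.03)];print(s,np.percentile(k[:,2],[0,1,3]).round(4),k[:,0].min(),k[:,0].max()) if len(k) else 0
B=np.vstack(q1)
for nm,lo,hi,x in(("a",.198,.4,(.538,.257,.05,-.5,0)),("b",.05,.18,(.547,.129,.05,-.5,0)),("base",-.3,0,(.517,-.142,.046,0,0))):
    for q in [B]+q1:
        k=q[(q[:,1]>lo)&(q[:,1]<hi)];r=fit(k,np.array(x));print(nm,*[np.round(v,4) for v in r],len(k),"collar",(r[0]+.074*r[1]).round(4))
T=np.vstack(t);print("turq",*fit(T,np.r_[np.median(T,0)-[0,0,.06],0,0]),len(T))
for nm,a in zip(("scene","side"),q1):
    k=a[(a[:,1]<0)];print(nm,"base top z",np.percentile(k[:,2],[1,50,97,99]).round(4))
E
```

```text
scene finger low z [0.2455 0.2489 0.2521 0.2563 0.2695] 4818
-1 [0.2455 0.2473 0.2482] 0.5020167494705168 0.5444170975230158
1 [0.2458 0.2529 0.2621] 0.6050000247267576 0.6504152209370275
side finger low z [0.2427 0.2473 0.2505 0.255  0.2652] 4674
-1 [0.2435 0.2515 0.2585] 0.4983928391216519 0.5449949641281713
1 [0.2427 0.2463 0.2502] 0.6050305400379601 0.648346090996476
a [0.5404 0.2611 0.0513] [-0.5081 -0.0841  0.8572] 0.0007 1170 collar [0.5028 0.2549 0.1147]
a [0.5389 0.2579 0.0501] [-0.4737 -0.0153  0.8806] 0.0008 561 collar [0.5038 0.2568 0.1152]
a [0.54   0.2617 0.0513] [-0.5144 -0.097   0.852 ] 0.0007 609 collar [0.5019 0.2545 0.1144]
b [0.5489 0.1323 0.0513] [-0.5019 -0.0951  0.8597] 0.0007 1389 collar [0.5118 0.1253 0.1149]
b [0.5475 0.1296 0.0507] [-0.4659 -0.0226  0.8845] 0.0007 623 collar [0.513  0.128  0.1162]
b [0.547  0.133  0.0512] [-0.4992 -0.1121  0.8592] 0.0007 766 collar [0.5101 0.1247 0.1148]
base [ 0.5167 -0.14    0.0512] [ 0.0131 -0.0607  0.9981] 0.0008 2158 collar [ 0.5177 -0.1445  0.125 ]
base [ 0.5164 -0.1416  0.0508] [ 0.0403 -0.0158  0.9991] 0.0007 779 collar [ 0.5194 -0.1428  0.1247]
base [ 0.518  -0.1404  0.0497] [-0.029  -0.0535  0.9981] 0.0006 1379 collar [ 0.5159 -0.1444  0.1235]
turq [ 0.35522174 -0.13779178  0.00498846] [ 0.01608766 -0.05148854  0.998544  ] 0.0007037103510464163 2177
scene base top z [0.0755 0.1189 0.1346 0.1355]
side base top z [0.0736 0.1156 0.1321 0.1328]
```

```bash
python3 -m pendant '[{"jaw":1,"tx":-3,"ty":6,"tz":3,"az":10},{"jaw":1,"tx":-5,"ty":12,"tz":3,"az":20},{"jaw":1,"tx":-8,"ty":17,"tz":3,"az":30},{"jaw":1,"tx":-11,"ty":21,"tz":2,"az":40},{"jaw":1,"tx":-12,"ty":25,"tz":0,"az":50},{"jaw":1,"tx":-12,"ty":25.3,"tz":0,"az":60},{"jaw":1,"tx":-12,"ty":25.3,"tz":0,"az":70},{"jaw":1,"tx":-12,"ty":25.3,"tz":0,"az":80},{"jaw":1,"tx":-12,"ty":25.3,"tz":0,"az":90},{"jaw":1,"tx":-12,"ty":25.3,"tz":0,"az":94}]' 40
python3 -m pendant '[{"jaw":1,"ay":-10},{"jaw":1,"tz":-1,"ay":-20},{"jaw":1,"tz":-3,"ay":-28},{"jaw":1,"tz":-3,"ay":-28},{"jaw":1,"tz":-3,"ay":-28}]'
python3 - <<'E'
from fit import *
im,W=get("wrist");cv2.imwrite("pics/w1.png",im["pixels"]);np.savez("w1.npz",W=W,px=im["pixels"])
s=manip.get_state();print(s["qpos"].round(3),s["position"].round(4),R.from_quat(np.roll(s["ee_rot"],-1)).as_matrix().round(3).tolist())
E
```

```text
[-0.121  0.276  1.506  0.     1.361 -0.121] [0.5746 0.     0.2306] [[0.0, 1.0, -0.001], [1.0, -0.0, 0.0], [0.0, -0.001, -1.0]]invalid input at $[0]: expected keys jaw, tx, ty, tz, ax, ay, az
invalid input at $[0]: expected keys jaw, tx, ty, tz, ax, ay, az
```

View pics/w1.png

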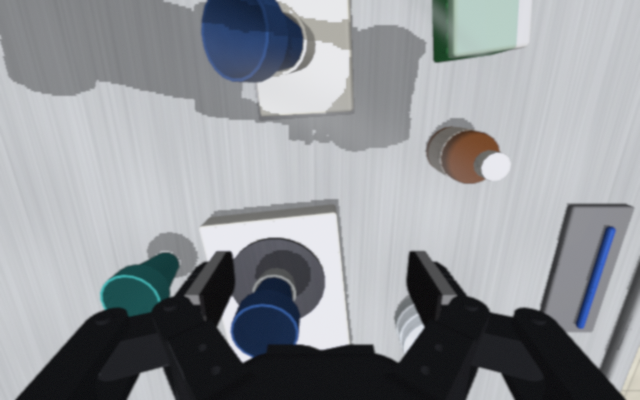

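The rows were refused because every key is required. The wrist view shows cup_b at (240,40), cup_base at (265,325) and turquoise at (130,290).

```bash
python3 -m pendant '[{"jaw":1,"tx":-3,"ty":6,"tz":3,"ax":0,"ay":0,"az":10},{"jaw":1,"tx":-5,"ty":11,"tz":3,"ax":0,"ay":0,"az":20},{"jaw":1,"tx":-8,"ty":16,"tz":3,"ax":0,"ay":0,"az":30},{"jaw":1,"tx":-11,"ty":20,"tz":2,"ax":0,"ay":0,"az":40},{"jaw":1,"tx":-12,"ty":25,"tz":0,"ax":0,"ay":0,"az":50},{"jaw":1,"tx":-12,"ty":25.3,"tz":0,"ax":0,"ay":0,"az":60},{"jaw":1,"tx":-12,"ty":25.3,"tz":0,"ax":0,"ay":0,"az":70},{"jaw":1,"tx":-12,"ty":25.3,"tz":0,"ax":0,"ay":0,"az":80},{"jaw":1,"tx":-12,"ty":25.3,"tz":0,"ax":0,"ay":0,"az":90},{"jaw":1,"tx":-12,"ty":25.3,"tz":0,"ax":0,"ay":0,"az":94}]' 40
python3 -m pendant '[{"jaw":1,"tx":0,"ty":0,"tz":0,"ax":0,"ay":-10,"az":0},{"jaw":1,"tx":0,"ty":0,"tz":-1,"ax":0,"ay":-20,"az":0},{"jaw":1,"tx":0,"ty":0,"tz":-3,"ax":2,"ay":-28,"az":0},{"jaw":1,"tx":0,"ty":0,"tz":-3,"ax":2,"ay":-28,"az":0},{"jaw":1,"tx":0,"ty":0,"tz":-3,"ax":2,"ay":-28,"az":0}]'
python3 - <<'E'
from fit import *
im,W=get("wrist");cv2.imwrite("pics/w2.png",im["pixels"]);np.savez("w2.npz",W=W,px=im["pixels"])
s=manip.get_state();print(s["qpos"].round(3),s["position"].round(4),R.from_quat(np.roll(s["ee_rot"],-1)).as_matrix().round(3).tolist())
print(np.round(im["pose"],3).tolist())
E
```

```text
clock: 1.4
position: [0.4548, 0.253, 0.231]
ee_rot: [-0.0, -0.036, 0.999, -0.0]
contact_force: [1.1, 0.2, 0.2]
width: 0.0853
gripper_force: 0.0
clock: 2.02
position: [0.457, 0.254, 0.2032]
ee_rot: [0.243, -0.034, 0.969, 0.009]
contact_force: [0.9, -0.1, 0.5]
width: 0.0855
gripper_force: 0.0
[ 0.515  0.028  2.004 -0.326  0.683 -0.916] [0.4581 0.2544 0.204 ] [[-0.879, -0.07, 0.473], [-0.06, 0.998, 0.035], [-0.474, 0.003, -0.881]]
[[-0.07, 0.695, 0.716, 0.321], [0.998, 0.048, 0.051, 0.245], [0.002, 0.718, -0.696, 0.291], [0.0, 0.0, 0.0, 1.0]]
```

View pics/w2.png

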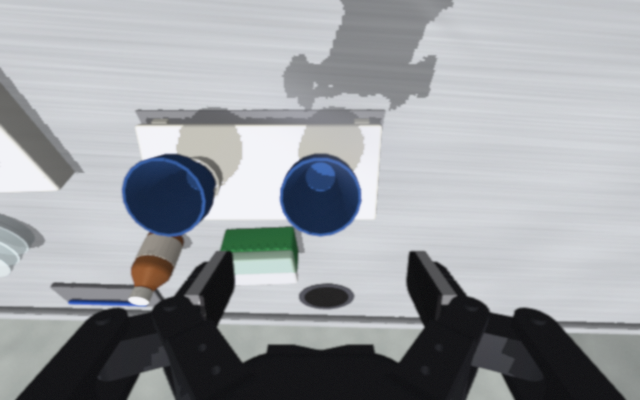

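Wrist view: cup_a mouth at (320,195), cup_b mouth at (168,195), both open towards the camera.

```bash
cat > rim.py <<'E'
from fit import *
def rims(W,px,minarea=800):
    m=blue(px).astype(np.uint8);k,l,st,c=cv2.connectedComponentsWithStats(m);out=[]
    for i in range(1,k):
        if st[i,4]<minarea: continue
        mk=cv2.morphologyEx((l==i).astype(np.uint8),cv2.MORPH_CLOSE,np.ones((9,9)))
        e=(cv2.erode(mk,np.ones((3,3)))>0)&~(cv2.erode(mk,np.ones((7,7)))>0);q=W[e];q=q[~np.isnan(q[:,0])]
        out.append((c[i].round(),W[(l==i)],q))
    return out
def circ(q,ax0):
    # rim circle: centre, normal(2), r=.033
    def f(x):
        n=np.array([ax0[0]+x[3],ax0[1]+x[4],ax0[2]]);n/=np.linalg.norm(n);d=q-x[:3];h=d@n
        return np.hypot(h,np.linalg.norm(d-h[:,None]*n,axis=1)-.0333)
    s=least_squares(f,np.r_[q.mean(0),0,0],loss="soft_l1",f_scale=.001);n=np.array([ax0[0]+s.x[3],ax0[1]+s.x[4],ax0[2]]);return s.x[:3],n/np.linalg.norm(n),np.median(f(s.x))
E
python3 - <<'E'
from rim import *
f=np.load("w2.npz");ax=np.array([-.47,-.033,.88])
for c,q,e in rims(f["W"],f["px"]):
    q=q[~np.isnan(q[:,0])];o,a,m=fit(q,np.r_[e.mean(0)-.086*ax,ax[:2]/ax[2]])
    print(c,"fit",o.round(4),a.round(3),m.round(5),"mouth",(o+.086*a).round(4),"tilt",np.degrees(np.arccos(a[2])))
    r=circ(e,ax);print("  rim",*[np.round(v,4) for v in r],"tilt",np.degrees(np.arccos(r[1][2])))
E
```

```text
[168. 194.] fit [0.5471 0.1319 0.0493] [-0.499 -0.016  0.866] 0.00058 mouth [0.5042 0.1305 0.1238] tilt 29.96837155717209
  rim [0.5084 0.1299 0.1172] [-0.5121  0.0497  0.8575] 0.0029 tilt 30.966277230939006
[320. 196.] fit [0.537  0.2612 0.0489] [-0.49  -0.042  0.871] 0.00058 mouth [0.4949 0.2575 0.1237] tilt 29.455947537853767
  rim [0.4987 0.2579 0.1193] [-0.47   -0.021   0.8824] 0.0022 tilt 28.067815729415436
```

```bash
python3 -m pendant '[{"jaw":1,"tx":1.5,"ty":0.1,"tz":-4,"ax":0,"ay":0,"az":0},{"jaw":1,"tx":3,"ty":0.3,"tz":-7,"ax":0,"ay":0,"az":0},{"jaw":1,"tx":4.3,"ty":0.4,"tz":-9.2,"ax":0,"ay":0,"az":0},{"jaw":1,"tx":5.4,"ty":0.4,"tz":-11.2,"ax":0,"ay":0,"az":0},{"jaw":1,"tx":5.4,"ty":0.4,"tz":-11.2,"ax":0,"ay":0,"az":0},{"jaw":1,"tx":5.4,"ty":0.4,"tz":-11.2,"ax":0,"ay":0,"az":0}]' 40
python3 - <<'E'
from h import *
im,W=get("wrist");cv2.imwrite("pics/w3.png",im["pixels"]);s,_=get("side");cv2.imwrite("pics/s3.png",cv2.resize(s["pixels"][80:240,200:400],None,fx=3,fy=3))
print(manip.get_state()["contact_force"])
E
```

```text
clock: 2.82
position: [0.511, 0.2575, 0.0907]
ee_rot: [0.243, -0.033, 0.969, 0.009]
contact_force: [0.1, 0.1, -0.5]
width: 0.0854
gripper_force: 0.0
[-0.13052612  0.04135946 -0.14706332]
```

View pics/s3.png

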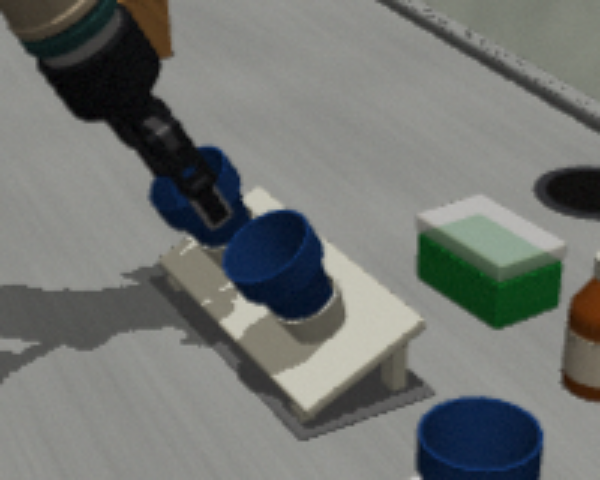

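The finger straddles cup_a at crop (210,205), on the collar. Next I close and draw the cup out along its axis.

```bash
python3 -m pendant '[{"jaw":0,"tx":0,"ty":0,"tz":0,"ax":0,"ay":0,"az":0},{"jaw":0,"tx":0,"ty":0,"tz":0,"ax":0,"ay":0,"az":0},{"jaw":0,"tx":0,"ty":0,"tz":0,"ax":0,"ay":0,"az":0},{"jaw":0,"tx":0,"ty":0,"tz":0,"ax":0,"ay":0,"az":0},{"jaw":0,"tx":0,"ty":0,"tz":0,"ax":0,"ay":0,"az":0}]' 40
```

```text
clock: 3.55
position: [0.5094, 0.2573, 0.091]
ee_rot: [0.244, -0.034, 0.969, 0.009]
contact_force: [-1.9, -1.7, 5.4]
width: 0.0687
gripper_force: 43.4
```

```bash
python3 -m pendant '[{"jaw":0,"tx":-0.5,"ty":0,"tz":0.9,"ax":0,"ay":0,"az":0},{"jaw":0,"tx":-1,"ty":-0.1,"tz":1.8,"ax":0,"ay":0,"az":0},{"jaw":0,"tx":-1.6,"ty":-0.1,"tz":3,"ax":0,"ay":0,"az":0},{"jaw":0,"tx":-2.4,"ty":-0.2,"tz":4.5,"ax":0,"ay":0,"az":0},{"jaw":0,"tx":-3.8,"ty":-0.3,"tz":8,"ax":0,"ay":0,"az":0},{"jaw":0,"tx":-3.8,"ty":-0.3,"tz":13,"ax":0,"ay":0,"az":0},{"jaw":0,"tx":-3.8,"ty":-0.3,"tz":16,"ax":0,"ay":0,"az":0},{"jaw":0,"tx":-3.8,"ty":-0.3,"tz":16,"ax":0,"ay":0,"az":0}]' 40
python3 - <<'E'
from rim import *
im,W=get("wrist");cv2.imwrite("pics/w4.png",im["pixels"]);np.savez("w4.npz",W=W,px=im["pixels"])
im,W2=get("side");np.savez("s4.npz",W=W2,px=im["pixels"]);cv2.imwrite("pics/s4.png",im["pixels"])
im,W3=get("scene");np.savez("c4.npz",W=W3,px=im["pixels"])
s=manip.get_state();M=R.from_quat(np.roll(s["ee_rot"],-1)).as_matrix();p=s["position"];print(p,M.round(3).tolist(),s["width"])
# held cup pose in tool frame, from side + scene
for n,w,px in(("side",W2,cv2.imread("pics/s4.png")),("scene",W3,im["pixels"]),("wrist",W,cv2.imread("pics/w4.png"))):
    q=w[blue(px)];q=q[np.linalg.norm(q-p,axis=1)<.11];a=-M[:,2];print(n,len(q))
    if len(q)>100:
        r=fit(q,np.r_[p-.054*a,a[:2]/a[2]]);print(*[v.round(4) for v in r],"tool:",(M.T@(r[0]-p)).round(4),(M.T@r[1]).round(3))
# base rim again
for n in("side","scene"):
    f=np.load({"side":"s4","scene":"c4"}[n]+".npz");q=f["W"][blue(f["px"])];q=q[(q[:,1]<-.08)&(q[:,1]>-.2)&(q[:,2]>.1)&(q[:,2]<.15)]
    t=q[q[:,2]>np.percentile(q[:,2],97)-.006];c,rad=cv2.minEnclosingCircle((t[:,:2]*1000).astype(np.float32));print(n,"base rim",c,rad)
E
```

```text
clock: 4.55
position: [0.4721, 0.255, 0.2534]
ee_rot: [0.245, -0.034, 0.969, 0.011]
contact_force: [-0.4, 0.0, -0.9]
width: 0.0687
gripper_force: 45.6
[0.46963136 0.25341588 0.24772042] [[-0.882, -0.07, 0.467], [-0.062, 0.998, 0.032], [-0.468, -0.0, -0.884]] 0.06862026936163403
side 677
[0.4989 0.2554 0.2098] [-0.4858 -0.0641  0.8717] 0.0007 tool: [-0.0082 -0.      0.0472] [ 0.024 -0.03  -0.999]
scene 923
[0.5008 0.2559 0.2085] [-0.4899 -0.0483  0.8704] 0.0007 tool: [-0.0093  0.0003  0.0493] [ 0.028 -0.014 -1.   ]
wrist 17156
[0.5005 0.2584 0.2118] [-0.5066 -0.0444  0.8611] 0.0006 tool: [-0.0107  0.0028  0.0463] [ 0.046 -0.009 -0.999]
side base rim (517.6175537109375, -143.07777404785156) 34.992557525634766
scene base rim (517.0570678710938, -140.4602508544922) 36.65786361694336
```

```bash
python3 -m pendant '[{"jaw":0,"tx":0.5,"ty":-4,"tz":1,"ax":0,"ay":0,"az":0},{"jaw":0,"tx":1,"ty":-8.5,"tz":1,"ax":-0.7,"ay":10,"az":0},{"jaw":0,"tx":1.5,"ty":-13,"tz":1,"ax":-1.4,"ay":20,"az":0},{"jaw":0,"tx":2,"ty":-17.5,"tz":1,"ax":-2.1,"ay":29.5,"az":0},{"jaw":0,"tx":2.5,"ty":-22,"tz":1,"ax":-2.1,"ay":29.5,"az":0},{"jaw":0,"tx":3,"ty":-26.5,"tz":1,"ax":-2.1,"ay":29.5,"az":0},{"jaw":0,"tx":3.5,"ty":-31,"tz":1,"ax":-2.1,"ay":29.5,"az":0},{"jaw":0,"tx":4,"ty":-35,"tz":0,"ax":-2.1,"ay":29.5,"az":0},{"jaw":0,"tx":4,"ty":-38,"tz":-1,"ax":-2.1,"ay":29.5,"az":0},{"jaw":0,"tx":4,"ty":-39.5,"tz":-2,"ax":-2.1,"ay":29.5,"az":0}]' 40
python3 -m pendant '[{"jaw":0,"tx":0,"ty":0,"tz":0,"ax":0,"ay":0,"az":0},{"jaw":0,"tx":0,"ty":0,"tz":0,"ax":0,"ay":0,"az":0},{"jaw":0,"tx":0,"ty":0,"tz":0,"ax":0,"ay":0,"az":0}]' 40
cat > hov.py <<'E'
from fit import *
# held cup vs lower cup, measured alike; a: top of lower cup's z, split plane
import sys
def go(zs,low0,tag):
    s=manip.get_state();M=R.from_quat(np.roll(s["ee_rot"],-1)).as_matrix();p=s["position"];print("tcp",p.round(4),"tool z",M[:,2].round(3),"w",round(s["width"],4),"F",s["contact_force"].round(1))
    for n in("side","scene"):
        im,W=get(n);cv2.imwrite(f"pics/{tag}_{n}.png",im["pixels"]);m=cv2.erode(blue(im["pixels"]).astype(np.uint8),np.ones((3,3)))>0
        q=W[m];q=q[np.hypot(q[:,0]-.517,q[:,1]+.142)<.07]
        H=q[(q[:,2]>zs)&(q[:,2]<p[2]+.06)];L=q[q[:,2]<zs]
        for nm,k,z0 in(("held",H,p[2]-.052),("low",L,low0)):
            if len(k)<100: print(n,nm,len(k));continue
            f=fit(k,np.array([.517,-.142,z0,0,0]));print(n,nm,len(k),f[0].round(4),f[1].round(3),f[2].round(5),"mid",(f[0]+.05*f[1]).round(4))
E
python3 -c "
from hov import *;go(.1375,.05,'h1')"
```

```text
clock: 5.95
position: [0.5103, -0.1422, 0.227]
ee_rot: [-0.015, -0.034, 0.999, 0.0]
contact_force: [-1.0, -0.5, -1.3]
width: 0.0685
gripper_force: 45.8
clock: 6.32
position: [0.5113, -0.1399, 0.2298]
ee_rot: [-0.013, -0.036, 0.999, -0.0]
contact_force: [0.5, -0.8, -1.4]
width: 0.0688
gripper_force: 45.8
tcp [ 0.5113 -0.1399  0.2298] tool z [-0.025 -0.002 -1.   ] w 0.0688 F [ 0.5 -0.8 -1.4]
side held 1381 [ 0.5168 -0.1416  0.1776] [ 0.008 -0.012  1.   ] 0.00066 mid [ 0.5172 -0.1422  0.2276]
side low 1399 [ 0.5189 -0.141   0.0497] [-0.038 -0.045  0.998] 0.00066 mid [ 0.517  -0.1432  0.0996]
scene held 968 [ 0.5166 -0.1386  0.1817] [ 0.023 -0.028  0.999] 0.00073 mid [ 0.5178 -0.14    0.2317]
scene low 797 [ 0.5155 -0.1424  0.0518] [ 0.05  -0.004  0.999] 0.00072 mid [ 0.518  -0.1426  0.1017]
```

Held cup is centred over the base within 2 mm and upright. Lowering.

```bash
python3 -m pendant '[{"jaw":0,"tx":0,"ty":-0.15,"tz":-1.5,"ax":0,"ay":0,"az":0},{"jaw":0,"tx":0,"ty":-0.15,"tz":-3,"ax":0,"ay":0,"az":0},{"jaw":0,"tx":0,"ty":-0.15,"tz":-4.5,"ax":0,"ay":0,"az":0},{"jaw":0,"tx":0,"ty":-0.15,"tz":-6,"ax":0,"ay":0,"az":0},{"jaw":0,"tx":0,"ty":-0.15,"tz":-7.2,"ax":0,"ay":0,"az":0},{"jaw":0,"tx":0,"ty":-0.15,"tz":-8.2,"ax":0,"ay":0,"az":0},{"jaw":0,"tx":0,"ty":-0.15,"tz":-9,"ax":0,"ay":0,"az":0},{"jaw":0,"tx":0,"ty":-0.15,"tz":-9.4,"ax":0,"ay":0,"az":0},{"jaw":0,"tx":0,"ty":-0.15,"tz":-9.6,"ax":0,"ay":0,"az":0},{"jaw":0,"tx":0,"ty":-0.15,"tz":-9.6,"ax":0,"ay":0,"az":0}]' 40
python3 -c "
from hov import *;go(.132,.05,'h2')"
```

```text
clock: 7.68
position: [0.5112, -0.1426, 0.1335]
ee_rot: [-0.013, -0.035, 0.999, -0.0]
contact_force: [0.1, 0.4, -2.1]
width: 0.0688
gripper_force: 45.8
tcp [ 0.5112 -0.1426  0.1335] tool z [-0.026 -0.002 -1.   ] w 0.0688 F [ 0.1  0.4 -2.1]
side held 732 [ 0.507  -0.1377  0.0806] [ 0.122 -0.105  0.987] 0.00069 mid [ 0.5131 -0.143   0.1299]
side low 755 [ 0.516  -0.1393  0.047 ] [ 0.04  -0.074  0.996] 0.00064 mid [ 0.518  -0.143   0.0968]
scene held 767 [ 0.522  -0.144   0.0815] [-0.044  0.014  0.999] 0.00091 mid [ 0.5198 -0.1433  0.1315]
scene low 381 [ 0.518  -0.1422  0.0496] [-0.008  0.014  1.   ] 0.00071 mid [ 0.5176 -0.1415  0.0995]
```

```bash
python3 -m pendant '[{"jaw":0,"tx":0,"ty":0,"tz":-0.2,"ax":0,"ay":0,"az":0},{"jaw":0,"tx":0,"ty":0,"tz":-0.4,"ax":0,"ay":0,"az":0},{"jaw":0,"tx":0,"ty":0,"tz":-0.5,"ax":0,"ay":0,"az":0},{"jaw":0,"tx":0,"ty":0,"tz":-0.6,"ax":0,"ay":0,"az":0},{"jaw":0,"tx":0,"ty":0,"tz":-0.6,"ax":0,"ay":0,"az":0}]' 40
python3 -m pendant '[{"jaw":0,"tx":0,"ty":0,"tz":-0.1,"ax":0,"ay":0,"az":0},{"jaw":0,"tx":0,"ty":0,"tz":-0.2,"ax":0,"ay":0,"az":0},{"jaw":0,"tx":0,"ty":0,"tz":-0.2,"ax":0,"ay":0,"az":0}]' 40
```

```text
clock: 8.4
position: [0.511, -0.1425, 0.1272]
ee_rot: [-0.013, -0.035, 0.999, -0.0]
contact_force: [-0.1, 0.8, -0.8]
width: 0.0687
gripper_force: 45.8
clock: 8.78
position: [0.511, -0.1425, 0.1252]
ee_rot: [-0.013, -0.035, 0.999, -0.0]
contact_force: [-0.6, 0.2, -0.9]
width: 0.0689
gripper_force: 45.8
```

```bash
for i in 1; do python3 -m pendant '[{"jaw":0,"tx":0,"ty":0,"tz":-0.1,"ax":0,"ay":0,"az":0},{"jaw":0,"tx":0,"ty":0,"tz":-0.2,"ax":0,"ay":0,"az":0},{"jaw":0,"tx":0,"ty":0,"tz":-0.2,"ax":0,"ay":0,"az":0}]' 40; done
python3 -c "
from hov import *;go(.132,.05,'h3')
a=cv2.imread('pics/h3_side.png')[170:290,290:430];b=cv2.imread('pics/h3_scene.png')[130:250,180:320];cv2.imwrite('pics/h3.png',cv2.resize(np.hstack([a,b]),None,fx=2.8,fy=2.8))"
```

```text
clock: 9.15
position: [0.5115, -0.1428, 0.1243]
ee_rot: [-0.012, -0.035, 0.999, -0.001]
contact_force: [-1.1, 0.5, 5.5]
width: 0.0684
gripper_force: 46.2
tcp [ 0.5115 -0.1428  0.1243] tool z [-0.025 -0.002 -1.   ] w 0.0684 F [-1.1  0.5  5.5]
side held 582 [ 0.5201 -0.1482  0.0721] [-0.04   0.031  0.999] 0.00066 mid [ 0.5181 -0.1467  0.1221]
side low 720 [ 0.5167 -0.139   0.0522] [ 0.024 -0.117  0.993] 0.00078 mid [ 0.518  -0.1449  0.1019]
scene held 669 [ 0.5148 -0.1445  0.0741] [0.052 0.014 0.999] 0.00081 mid [ 0.5174 -0.1438  0.124 ]
scene low 423 [ 0.5152 -0.141   0.0518] [ 0.07  -0.019  0.997] 0.00075 mid [ 0.5187 -0.142   0.1017]
```

View pics/h3.png

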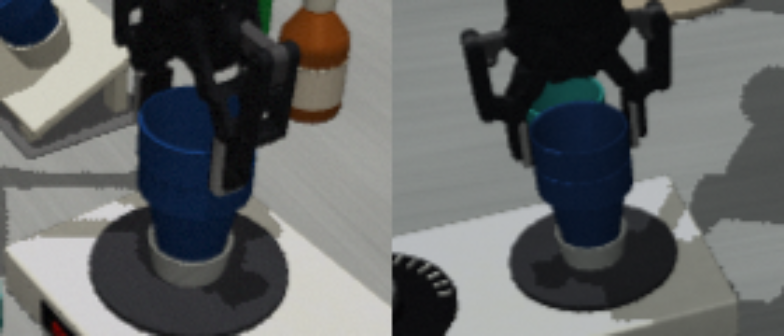

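Two collars flush in both views, contact 5.5 N. Pressing a little to confirm the seat, then releasing.

```bash
python3 -m pendant '[{"jaw":0,"tx":0,"ty":0,"tz":-0.1,"ax":0,"ay":0,"az":0},{"jaw":0,"tx":0,"ty":0,"tz":-0.15,"ax":0,"ay":0,"az":0},{"jaw":0,"tx":0,"ty":0,"tz":-0.15,"ax":0,"ay":0,"az":0}]' 40
```

```text
clock: 9.62
position: [0.5119, -0.1428, 0.1242]
ee_rot: [-0.012, -0.035, 0.999, -0.001]
contact_force: [-1.9, 0.5, 13.2]
width: 0.0686
gripper_force: 46.9
```

```bash
python3 -m pendant '[{"jaw":0.7,"tx":0,"ty":0,"tz":0.2,"ax":0,"ay":0,"az":0},{"jaw":0.8,"tx":0,"ty":0,"tz":0.2,"ax":0,"ay":0,"az":0},{"jaw":1,"tx":0,"ty":0,"tz":0.2,"ax":0,"ay":0,"az":0},{"jaw":1,"tx":0,"ty":0,"tz":0.2,"ax":0,"ay":0,"az":0},{"jaw":1,"tx":0,"ty":0,"tz":1,"ax":0,"ay":0,"az":0},{"jaw":1,"tx":0,"ty":0,"tz":2.5,"ax":0,"ay":0,"az":0},{"jaw":1,"tx":0,"ty":0,"tz":5,"ax":0,"ay":0,"az":0},{"jaw":1,"tx":0,"ty":0,"tz":9,"ax":0,"ay":0,"az":0},{"jaw":1,"tx":0,"ty":0,"tz":13.6,"ax":0,"ay":0,"az":0},{"jaw":1,"tx":0,"ty":0,"tz":13.6,"ax":0,"ay":0,"az":0}]' 40
python3 -m pendant '[{"jaw":1,"tx":-0.5,"ty":4,"tz":0,"ax":0,"ay":0,"az":0},{"jaw":1,"tx":-1,"ty":9,"tz":0,"ax":0,"ay":-7,"az":0},{"jaw":1,"tx":-2,"ty":14,"tz":0,"ax":0.7,"ay":-14,"az":0},{"jaw":1,"tx":-3,"ty":19,"tz":-1,"ax":1.4,"ay":-21,"az":0},{"jaw":1,"tx":-4,"ty":24,"tz":-3,"ax":2.1,"ay":-28,"az":0},{"jaw":1,"tx":-4.7,"ty":26.9,"tz":-6,"ax":2.1,"ay":-31,"az":0},{"jaw":1,"tx":-4.7,"ty":26.9,"tz":-6,"ax":2.1,"ay":-31,"az":0},{"jaw":1,"tx":-4.7,"ty":26.9,"tz":-6,"ax":2.1,"ay":-31,"az":0},{"jaw":1,"tx":-4.7,"ty":26.9,"tz":-6,"ax":2.1,"ay":-31,"az":0}]'
python3 - <<'E'
from rim import *
im,W=get("wrist");cv2.imwrite("pics/w5.png",im["pixels"])
s=manip.get_state();M=R.from_quat(np.roll(s["ee_rot"],-1)).as_matrix();p=s["position"];print(p.round(4),M.round(3).tolist())
q=W[blue(im["pixels"])];q=q[(abs(q[:,1]-.13)<.06)&(q[:,2]>.04)];a=-M[:,2]
r=fit(q,np.r_[.547,.132,.049,a[:2]/a[2]]);o=r[0]-.0045*r[1];print(*[v.round(4) for v in r],len(q),"goal shift cm",((o+.052*r[1]-p)*100).round(2))
from hov import *
go(.1375,.05,'h4')
E
```

```text
clock: 10.88
position: [0.5134, -0.1434, 0.2631]
ee_rot: [-0.008, -0.035, 0.999, -0.003]
contact_force: [0.5, -0.3, -0.6]
width: 0.0853
gripper_force: 0.0
clock: 12.0
position: [0.4661, 0.1258, 0.1995]
ee_rot: [0.256, -0.033, 0.966, 0.008]
contact_force: [-0.3, -0.2, 0.8]
width: 0.0854
gripper_force: 0.0
[0.4659 0.1257 0.1993] [[-0.866, -0.068, 0.495], [-0.059, 0.998, 0.033], [-0.496, -0.001, -0.869]]
[0.5462 0.1308 0.0488] [-0.4923 -0.0337  0.8698] 0.0006 5036 goal shift cm [  5.69   0.35 -10.92]
tcp [0.4659 0.1257 0.1993] tool z [ 0.495  0.033 -0.869] w 0.0856 F [ 0.   0.6 -0.2]
side held 806 [ 0.5238 -0.1303  0.0834] [-0.103 -0.187  0.977] 0.00064 mid [ 0.5186 -0.1396  0.1323]
side low 1013 [ 0.5174 -0.1421  0.0554] [-0.035 -0.052  0.998] 0.00097 mid [ 0.5157 -0.1447  0.1053]
scene held 519 [ 0.5129 -0.1408  0.0798] [ 0.077 -0.031  0.997] 0.00073 mid [ 0.5167 -0.1424  0.1296]
scene low 484 [ 0.5182 -0.1384  0.0532] [ 0.03  -0.049  0.998] 0.0009 mid [ 0.5197 -0.1408  0.1032]
```

```bash
python3 -m pendant '[{"jaw":1,"tx":2,"ty":0.1,"tz":-3.6,"ax":0,"ay":0,"az":0},{"jaw":1,"tx":4,"ty":0.3,"tz":-7,"ax":0,"ay":0,"az":0},{"jaw":1,"tx":5,"ty":0.4,"tz":-9.2,"ax":0,"ay":0,"az":0},{"jaw":1,"tx":5.8,"ty":0.4,"tz":-10.7,"ax":0,"ay":0,"az":0},{"jaw":1,"tx":5.8,"ty":0.4,"tz":-10.7,"ax":0,"ay":0,"az":0},{"jaw":1,"tx":5.8,"ty":0.4,"tz":-10.7,"ax":0,"ay":0,"az":0}]' 40
python3 -m pendant '[{"jaw":0,"tx":0,"ty":0,"tz":0,"ax":0,"ay":0,"az":0},{"jaw":0,"tx":0,"ty":0,"tz":0,"ax":0,"ay":0,"az":0},{"jaw":0,"tx":0,"ty":0,"tz":0,"ax":0,"ay":0,"az":0},{"jaw":0,"tx":0,"ty":0,"tz":0,"ax":0,"ay":0,"az":0},{"jaw":0,"tx":0,"ty":0,"tz":0,"ax":0,"ay":0,"az":0}]' 40
```

```text
clock: 12.9
position: [0.5225, 0.1302, 0.0914]
ee_rot: [0.255, -0.033, 0.966, 0.008]
contact_force: [0.3, -0.6, 0.1]
width: 0.0858
gripper_force: 0.0
clock: 13.52
position: [0.5225, 0.1304, 0.0924]
ee_rot: [0.256, -0.034, 0.966, 0.008]
contact_force: [-2.4, -3.1, 5.8]
width: 0.069
gripper_force: 43.5
```

```bash
python3 -m pendant '[{"jaw":0,"tx":-0.5,"ty":0,"tz":0.9,"ax":0,"ay":0,"az":0},{"jaw":0,"tx":-1,"ty":-0.1,"tz":1.8,"ax":0,"ay":0,"az":0},{"jaw":0,"tx":-1.7,"ty":-0.1,"tz":3,"ax":0,"ay":0,"az":0},{"jaw":0,"tx":-2.5,"ty":-0.2,"tz":4.5,"ax":0,"ay":0,"az":0},{"jaw":0,"tx":-4,"ty":-0.3,"tz":8,"ax":0,"ay":0,"az":0},{"jaw":0,"tx":-4,"ty":-0.3,"tz":13,"ax":0,"ay":0,"az":0},{"jaw":0,"tx":-4,"ty":-0.3,"tz":17,"ax":0,"ay":0,"az":0},{"jaw":0,"tx":-4,"ty":-0.3,"tz":17,"ax":0,"ay":0,"az":0}]' 40
python3 -m pendant '[{"jaw":0,"tx":0.5,"ty":-3,"tz":0,"ax":0,"ay":5,"az":0},{"jaw":0,"tx":1,"ty":-7,"tz":0,"ax":-0.7,"ay":13,"az":0},{"jaw":0,"tx":1.5,"ty":-11,"tz":0,"ax":-1.4,"ay":22,"az":0},{"jaw":0,"tx":2,"ty":-15,"tz":0,"ax":-2,"ay":29.7,"az":0},{"jaw":0,"tx":2.5,"ty":-19,"tz":0,"ax":-2,"ay":29.7,"az":0},{"jaw":0,"tx":3,"ty":-23,"tz":0,"ax":-2,"ay":29.7,"az":0},{"jaw":0,"tx":3,"ty":-26,"tz":0,"ax":-2,"ay":29.7,"az":0},{"jaw":0,"tx":3,"ty":-26.9,"tz":0,"ax":-2,"ay":29.7,"az":0},{"jaw":0,"tx":3,"ty":-26.9,"tz":0,"ax":-2,"ay":29.7,"az":0},{"jaw":0,"tx":3,"ty":-26.9,"tz":0,"ax":-2,"ay":29.7,"az":0}]' 40
python3 -c "
from hov import *;go(.17,.07,'h5')
a=cv2.imread('pics/h5_side.png')[130:290,290:430];b=cv2.imread('pics/h5_scene.png')[90:250,180:320];cv2.imwrite('pics/h5.png',cv2.resize(np.hstack([a,b]),None,fx=2.8,fy=2.8))"
```

```text
clock: 14.52
position: [0.4839, 0.128, 0.2663]
ee_rot: [0.26, -0.034, 0.965, 0.009]
contact_force: [-0.4, 0.4, -0.9]
width: 0.069
gripper_force: 45.8
clock: 15.78
position: [0.5117, -0.1402, 0.2606]
ee_rot: [-0.002, -0.035, 0.999, 0.001]
contact_force: [-0.8, -0.7, -0.7]
width: 0.0685
gripper_force: 45.9
tcp [ 0.5117 -0.1402  0.2606] tool z [-0.004  0.001 -1.   ] w 0.0685 F [-0.8 -0.7 -0.7]
side held 1544 [ 0.509  -0.1412  0.2088] [ 0.065 -0.03   0.997] 0.00065 mid [ 0.5122 -0.1428  0.2586]
side low 1852 [ 0.5129 -0.1503  0.0685] [0.03  0.061 0.998] 0.0009 mid [ 0.5144 -0.1472  0.1184]
scene held 955 [ 0.5123 -0.144   0.2134] [0.038 0.046 0.998] 0.00077 mid [ 0.5141 -0.1417  0.2633]
scene low 1053 [ 0.5268 -0.1428  0.0706] [-0.088 -0.005  0.996] 0.001 mid [ 0.5224 -0.143   0.1204]
```

View pics/h5.png

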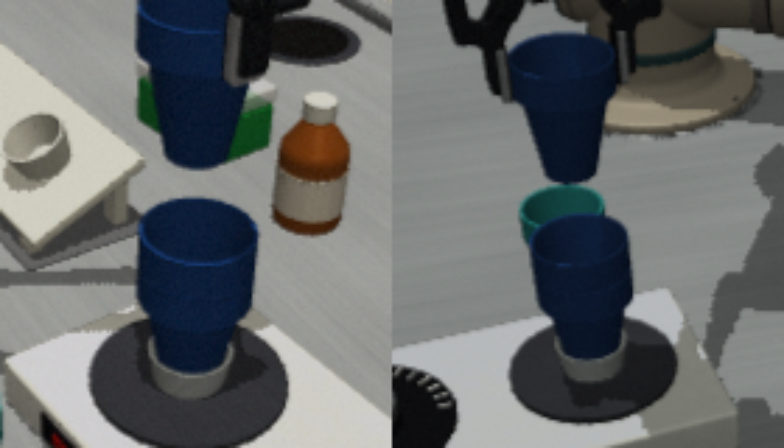

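The two-cup stack is flush and upright, and the held cup hangs above it. Lowering with a small tilt and x correction.

```bash
python3 -m pendant '[{"jaw":0,"tx":0.45,"ty":-0.05,"tz":-1.5,"ax":0,"ay":-1.5,"az":0},{"jaw":0,"tx":0.45,"ty":-0.05,"tz":-3,"ax":0,"ay":-1.5,"az":0},{"jaw":0,"tx":0.45,"ty":-0.05,"tz":-4.5,"ax":0,"ay":-1.5,"az":0},{"jaw":0,"tx":0.45,"ty":-0.05,"tz":-6,"ax":0,"ay":-1.5,"az":0},{"jaw":0,"tx":0.45,"ty":-0.05,"tz":-7.2,"ax":0,"ay":-1.5,"az":0},{"jaw":0,"tx":0.45,"ty":-0.05,"tz":-8.4,"ax":0,"ay":-1.5,"az":0},{"jaw":0,"tx":0.45,"ty":-0.05,"tz":-9.4,"ax":0,"ay":-1.5,"az":0},{"jaw":0,"tx":0.45,"ty":-0.05,"tz":-10,"ax":0,"ay":-1.5,"az":0},{"jaw":0,"tx":0.45,"ty":-0.05,"tz":-10.3,"ax":0,"ay":-1.5,"az":0},{"jaw":0,"tx":0.45,"ty":-0.05,"tz":-10.3,"ax":0,"ay":-1.5,"az":0}]' 40
python3 -m pendant '[{"jaw":0,"tx":0,"ty":0,"tz":-0.2,"ax":0,"ay":0,"az":0},{"jaw":0,"tx":0,"ty":0,"tz":-0.4,"ax":0,"ay":0,"az":0},{"jaw":0,"tx":0,"ty":0,"tz":-0.5,"ax":0,"ay":0,"az":0},{"jaw":0,"tx":0,"ty":0,"tz":-0.5,"ax":0,"ay":0,"az":0}]' 40
```

```text
clock: 17.12
position: [0.5166, -0.142, 0.1578]
ee_rot: [0.011, -0.035, 0.999, -0.0]
contact_force: [-0.1, -0.2, -1.1]
width: 0.0689
gripper_force: 45.8
clock: 17.62
position: [0.5165, -0.142, 0.1527]
ee_rot: [0.011, -0.035, 0.999, -0.0]
contact_force: [0.3, -0.9, -2.0]
width: 0.0686
gripper_force: 45.9
```

```bash
python3 -m pendant '[{"jaw":0,"tx":0,"ty":0,"tz":-0.15,"ax":0,"ay":0,"az":0},{"jaw":0,"tx":0,"ty":0,"tz":-0.3,"ax":0,"ay":0,"az":0},{"jaw":0,"tx":0,"ty":0,"tz":-0.3,"ax":0,"ay":0,"az":0}]' 40
python3 -m pendant '[{"jaw":0,"tx":0,"ty":0,"tz":-0.1,"ax":0,"ay":0,"az":0},{"jaw":0,"tx":0,"ty":0,"tz":-0.15,"ax":0,"ay":0,"az":0},{"jaw":0,"tx":0,"ty":0,"tz":-0.15,"ax":0,"ay":0,"az":0}]' 40
```

```text
clock: 18.0
position: [0.5164, -0.142, 0.1496]
ee_rot: [0.011, -0.035, 0.999, -0.0]
contact_force: [0.3, 0.3, -2.2]
width: 0.0687
gripper_force: 45.9
clock: 18.38
position: [0.5166, -0.1421, 0.1485]
ee_rot: [0.011, -0.035, 0.999, -0.0]
contact_force: [-0.3, -0.4, -0.2]
width: 0.0687
gripper_force: 46.4
```

```bash
python3 -m pendant '[{"jaw":0,"tx":0,"ty":0,"tz":-0.1,"ax":0,"ay":0,"az":0},{"jaw":0,"tx":0,"ty":0,"tz":-0.15,"ax":0,"ay":0,"az":0},{"jaw":0,"tx":0,"ty":0,"tz":-0.15,"ax":0,"ay":0,"az":0}]' 40
```

```text
clock: 18.75
position: [0.5169, -0.142, 0.1482]
ee_rot: [0.012, -0.035, 0.999, -0.001]
contact_force: [-1.9, 0.4, 8.0]
width: 0.0683
gripper_force: 47.6
```

Seated at 0.1482, exactly 24 mm above the first. Release and go above the knob.

```bash
python3 -m pendant '[{"jaw":0.7,"tx":0,"ty":0,"tz":0.15,"ax":0,"ay":0,"az":0},{"jaw":0.8,"tx":0,"ty":0,"tz":0.15,"ax":0,"ay":0,"az":0},{"jaw":1,"tx":0,"ty":0,"tz":0.15,"ax":0,"ay":0,"az":0},{"jaw":1,"tx":0,"ty":0,"tz":0.15,"ax":0,"ay":0,"az":0},{"jaw":1,"tx":0,"ty":0,"tz":1,"ax":0,"ay":0,"az":0},{"jaw":1,"tx":0,"ty":0,"tz":2.5,"ax":0,"ay":0,"az":0},{"jaw":1,"tx":0,"ty":0,"tz":5,"ax":0,"ay":0,"az":0},{"jaw":1,"tx":0,"ty":0,"tz":9,"ax":0,"ay":0,"az":0},{"jaw":1,"tx":0,"ty":0,"tz":11,"ax":0,"ay":0,"az":0},{"jaw":1,"tx":0,"ty":0,"tz":11,"ax":0,"ay":0,"az":0}]' 40
python3 -m pendant '[{"jaw":1,"tx":0.5,"ty":-4,"tz":0,"ax":0,"ay":1.3,"az":2.6},{"jaw":1,"tx":1,"ty":-8.5,"tz":0,"ax":0,"ay":1.3,"az":2.6},{"jaw":1,"tx":1.5,"ty":-13,"tz":0,"ax":0,"ay":1.3,"az":2.6},{"jaw":1,"tx":2,"ty":-17,"tz":-2,"ax":0,"ay":1.3,"az":2.6},{"jaw":1,"tx":2,"ty":-17,"tz":-4,"ax":0,"ay":1.3,"az":2.6},{"jaw":1,"tx":2,"ty":-17,"tz":-4,"ax":0,"ay":1.3,"az":2.6},{"jaw":1,"tx":2,"ty":-17,"tz":-4,"ax":0,"ay":1.3,"az":2.6}]'
cat > dial.py <<'E'
from fit import *
def dial(n,tag):
    im,W=get(n);px=im["pixels"];cv2.imwrite(f"pics/{tag}.png",px);hsv=cv2.cvtColor(px,cv2.COLOR_BGR2HSV);K=np.array([.5368,-.3116])
    T=np.array(im["pose"]);v,u=np.mgrid[0:400,0:640];d=np.stack([(u-im["cx"])/im["fx"],(v-im["cy"])/im["fy"],np.ones(u.shape)],-1)@T[:3,:3].T
    P=T[:3,3]+d*((.046-T[2,3])/d[...,2])[...,None]   # ray on the dial plane
    near=np.hypot(P[...,0]-K[0],P[...,1]-K[1])<.085;a={}
    for nm,m in(("red",((hsv[...,0]<8)|(hsv[...,0]>172))&(hsv[...,1]>150)&(hsv[...,2]>70)),("yel",(abs(hsv[...,0]-25)<8)&(hsv[...,1]>130)&(hsv[...,2]>70))):
        m=m&near;q=P[m][:,:2]-K
        if len(q)<4: print(n,nm,len(q));continue
        c=q.mean(0);a[nm]=np.degrees(np.arctan2(c[1],c[0]))%360;r=np.hypot(*q.T)
        far=q[r>r.max()-.02].mean(0) if nm=="yel" else c
        print(n,nm,m.sum(),"px",np.argwhere(m).mean(0)[::-1].round(),"xy",(c+K).round(4),"z",np.nanmedian(W[m][:,2]).round(3),"r",r.min().round(3),r.max().round(3),"ang",a[nm].round(2),"far",(np.degrees(np.arctan2(far[1],far[0]))%360).round(2))
    # bar top
    b=W[(abs(W[...,2]-.096)<.004)&near];print("bar",cv2.minAreaRect((b[:,:2]*1000).astype(np.float32)),len(b)) if len(b)>20 else 0
E
python3 -c "
from dial import *
for n in('wrist','side'): dial(n,'d1'+n)
s=manip.get_state();print(s['position'],s['qpos'].round(2),R.from_quat(np.roll(s['ee_rot'],-1)).as_matrix().round(3).tolist())"
```

```text
clock: 20.0
position: [0.5178, -0.1425, 0.2597]
ee_rot: [0.014, -0.035, 0.999, -0.002]
contact_force: [0.4, -0.0, 0.2]
width: 0.0851
gripper_force: 0.0
clock: 20.88
position: [0.5366, -0.3116, 0.2171]
ee_rot: [0.0, -0.058, 0.998, 0.0]
contact_force: [0.6, -0.2, 0.2]
width: 0.0853
gripper_force: 0.0
wrist red 0
wrist yel 0
bar ((536.5631103515625, -309.81890869140625), (61.041778564453125, 13.782408714294434), 6.240065574645996) 941
side red 47 px [383. 339.] xy [ 0.4674 -0.2964] z 0.045 r 0.066 0.077 ang 167.61 far 167.61
side yel 53 px [404. 343.] xy [ 0.491 -0.316] z 0.046 r 0.028 0.064 ang 185.45 far 185.66
bar ((536.16064453125, -311.5346374511719), (62.1067008972168, 14.57353687286377), 5.835019111633301) 365
[ 0.53696823 -0.31173741  0.21791257] [-0.64  0.35  1.43  0.    1.36 -2.33] [[-0.993, -0.116, 0.001], [-0.116, 0.993, -0.0], [-0.001, -0.001, -1.0]]
```

View pics/d1side.png

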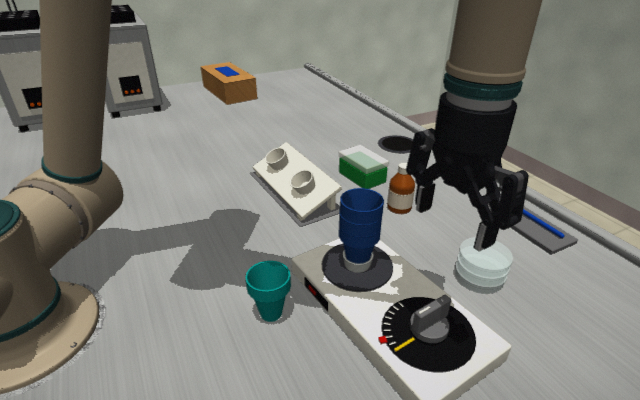

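The stack of three at (360,225) looks upright and tight. Dial: red mark (383,339), needle (404,343). The knob axis is confirmed at about (0.5364, -0.311).

```bash
python3 -m pendant '[{"jaw":1,"tx":0,"ty":0.05,"tz":-4,"ax":0,"ay":0,"az":0},{"jaw":1,"tx":0,"ty":0.05,"tz":-8,"ax":0,"ay":0,"az":0},{"jaw":0.5,"tx":0,"ty":0.05,"tz":-11,"ax":0,"ay":0,"az":0},{"jaw":0.3,"tx":0,"ty":0.05,"tz":-13.5,"ax":0,"ay":0,"az":0},{"jaw":0.3,"tx":0,"ty":0.05,"tz":-14.8,"ax":0,"ay":0,"az":0},{"jaw":0,"tx":0,"ty":0.05,"tz":-14.8,"ax":0,"ay":0,"az":0},{"jaw":-0.8,"tx":0,"ty":0.05,"tz":-14.8,"ax":0,"ay":0,"az":0},{"jaw":-0.8,"tx":0,"ty":0.05,"tz":-14.8,"ax":0,"ay":0,"az":0},{"jaw":-0.8,"tx":0,"ty":0.05,"tz":-14.8,"ax":0,"ay":0,"az":0},{"jaw":-0.8,"tx":0,"ty":0.05,"tz":-14.8,"ax":0,"ay":0,"az":0}]' 30
```

```text
clock: 22.22
position: [0.5372, -0.3109, 0.0704]
ee_rot: [0.001, -0.057, 0.998, 0.0]
contact_force: [-0.1, 4.3, 5.9]
width: 0.0131
gripper_force: 31.8
```

```bash
python3 -m pendant '[{"jaw":-0.8,"tx":0,"ty":0,"tz":0,"ax":0,"ay":0,"az":-6},{"jaw":-0.8,"tx":0,"ty":0,"tz":0,"ax":0,"ay":0,"az":-12},{"jaw":-0.8,"tx":0,"ty":0,"tz":0,"ax":0,"ay":0,"az":-18},{"jaw":-0.8,"tx":0,"ty":0,"tz":0,"ax":0,"ay":0,"az":-24},{"jaw":-0.8,"tx":0,"ty":0,"tz":0,"ax":0,"ay":0,"az":-30},{"jaw":-0.8,"tx":0,"ty":0,"tz":0,"ax":0,"ay":0,"az":-36},{"jaw":-0.8,"tx":0,"ty":0,"tz":0,"ax":0,"ay":0,"az":-36},{"jaw":-0.8,"tx":0,"ty":0,"tz":0,"ax":0,"ay":0,"az":-36}]' 30
python3 -c "
from dial import *
for n in('side','scene'): dial(n,'d2'+n)
a=cv2.imread('pics/d2side.png')[280:390,360:500];cv2.imwrite('pics/d2c.png',cv2.resize(a,None,fx=4,fy=4,interpolation=2))"
```

```text
clock: 23.22
position: [0.5372, -0.3109, 0.0704]
ee_rot: [0.001, 0.254, 0.967, 0.001]
contact_force: [-0.1, 4.3, 6.1]
width: 0.0132
gripper_force: 31.8
side red 47 px [383. 339.] xy [ 0.4676 -0.2961] z 0.045 r 0.066 0.076 ang 167.41 far 167.41
side yel 45 px [398. 336.] xy [ 0.4906 -0.3014] z 0.045 r 0.03 0.064 ang 167.59 far 167.79
bar ((520.05322265625, -312.239501953125), (39.62590408325195, 27.199323654174805), 85.91356658935547) 208
scene red 8 px [176. 218.] xy [ 0.4667 -0.2919] z 0.047 r 0.07 0.077 ang 164.32 far 164.32
scene yel 0
bar ((546.9420776367188, -317.2217712402344), (41.9384651184082, 40.886932373046875), 59.515960693359375) 148
```

View pics/d2c.png

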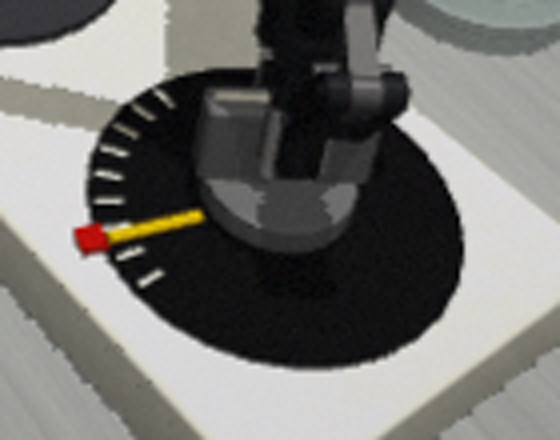

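The needle at crop (155,226) points onto the red mark at (92,238). Checking the needle's line against the mark independently of the assumed axis.

```bash
python3 - <<'E'
import cv2,numpy as np
px=cv2.imread("pics/d2side.png");h=cv2.cvtColor(px,cv2.COLOR_BGR2HSV).astype(int);px=px.astype(float)
roi=np.zeros(h.shape[:2],bool);roi[320:350,370:415]=1
y=roi&(abs(h[...,0]-25)<9)&(h[...,1]>110)&(h[...,2]>50);r=roi&((h[...,0]<8)|(h[...,0]>172))&(h[...,1]>120)&(h[...,2]>60)
Y=np.argwhere(y)[:,::-1].astype(float);Rr=np.argwhere(r)[:,::-1].astype(float);w=h[...,2][y]
c=np.average(Y,axis=0,weights=w);_,_,V=np.linalg.svd(Y-c);d=V[0]*np.sign(V[0][0])*-1
m=Rr.mean(0);e=m-c;print(len(Y),len(Rr),c,m,d,"offset px of mark from needle line",d[0]*e[1]-d[1]*e[0],"ahead",e@d, "red span",Rr.min(0),Rr.max(0))
E
```

```text
102 51 [398.43749223 336.04778178] [382.66666667 339.23529412] [-0.96962966  0.24457784] offset px of mark from needle line 0.766487934458882 ahead 16.071455135856862 red span [379. 335.] [387. 343.]
```

```bash
python3 -m pendant '[{"jaw":-0.8,"tx":0,"ty":0,"tz":0,"ax":0,"ay":0,"az":-0.7},{"jaw":-0.8,"tx":0,"ty":0,"tz":0,"ax":0,"ay":0,"az":-0.7},{"jaw":-0.4,"tx":0,"ty":0,"tz":0,"ax":0,"ay":0,"az":-0.7},{"jaw":0,"tx":0,"ty":0,"tz":0,"ax":0,"ay":0,"az":-0.7},{"jaw":0,"tx":0,"ty":0,"tz":0,"ax":0,"ay":0,"az":-0.7},{"jaw":0,"tx":0,"ty":0,"tz":2,"ax":0,"ay":0,"az":-0.7},{"jaw":0,"tx":0,"ty":0,"tz":6,"ax":0,"ay":0,"az":-0.7},{"jaw":0,"tx":0,"ty":0,"tz":12,"ax":0,"ay":0,"az":-0.7},{"jaw":0,"tx":0,"ty":0,"tz":17,"ax":0,"ay":0,"az":-0.7},{"jaw":0,"tx":0,"ty":0,"tz":17,"ax":0,"ay":0,"az":-0.7}]' 30
python3 -c "
from dial import *
for n in('side','scene','wrist'): dial(n,'d3'+n)
a=cv2.imread('pics/d3side.png')[170:400,240:520];cv2.imwrite('pics/d3c.png',cv2.resize(a,None,fx=2.5,fy=2.5,interpolation=2))"
```

```text
clock: 24.58
position: [0.5387, -0.3133, 0.244]
ee_rot: [0.005, 0.26, 0.966, -0.002]
contact_force: [0.0, -0.4, -0.1]
width: 0.0429
gripper_force: 0.0
side red 46 px [383. 339.] xy [ 0.4675 -0.2963] z 0.045 r 0.066 0.076 ang 167.52 far 167.52
side yel 47 px [398. 336.] xy [ 0.4911 -0.3013] z 0.046 r 0.03 0.064 ang 167.3 far 167.47
bar ((535.7122192382812, -311.4088134765625), (15.682533264160156, 61.05982971191406), 59.242431640625) 385
scene red 8 px [176. 218.] xy [ 0.4658 -0.2919] z 0.047 r 0.07 0.077 ang 164.48 far 164.48
scene yel 0
bar ((540.128173828125, -312.0216064453125), (14.878619194030762, 53.90655517578125), 59.012367248535156) 150
wrist red 0
wrist yel 0
bar ((537.1432495117188, -309.9005432128906), (13.418498992919922, 60.958221435546875), 60.04996871948242) 823
```

View pics/d3c.png

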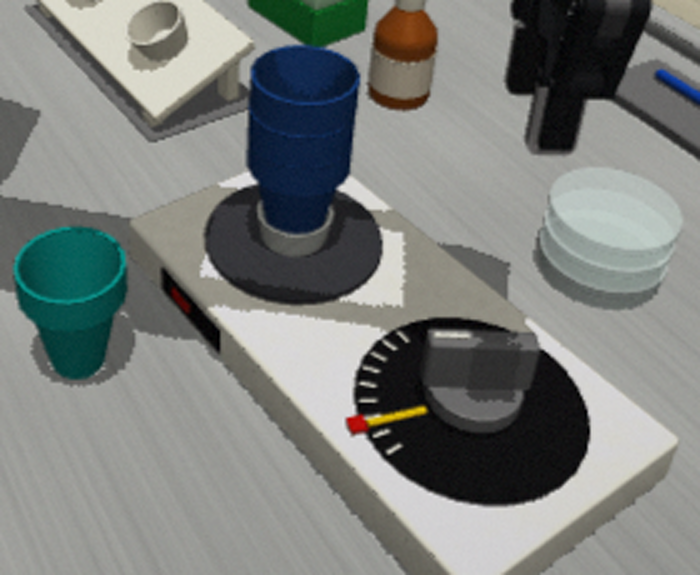

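The needle is on the mark to within about 0.2°, and the three cups stand upright and nested at crop (303,140). Nothing else has moved.

```bash
python3 -c "
from rig import manip
print(manip.sign_off())"
```

```text
the job is handed in; nothing more can be done
None
```

I handed the job in at about 25 s of robot time: all three blue cups are fully nested upright on the warmer, the needle is within about 0.2° of the red mark, and the bottle, dishes and tip box were not touched.

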